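Point the nutmeg dish at the mortar

TASK

The nutmeg goes into the mortar next: take the green scoop off the mortar's mouth and hang it by its eye on the steel hook, so that it dangles there by itself. Then lift the steel dish by its arched handle straight up off its wooden trivet, turn it on the spot about a quarter turn until its spout points straight at the mortar, and carry it straight across until the tip of the spout is over the middle of the mortar, a few centimetres above it. Keep the dish level and the nutmeg in the middle of it all the while, leave the mortar and everything else where it is, and finish still holding the dish there, not touching the mortar.

Things in the scene. Friction and masses are not known exactly. Their poses are not given: they have to be found in the camera images.
- scoop: green plastic scoop, 208 mm long, 50 g, flat underside across the mortar's rim. Origin: underside of the flat handle, 60 mm from the eye's centre; x points to the eye, z up. Handle 18 mm wide, 6 thick, x = -39 to 45 mm; open trough 50 wide, 26 high, x = -128 to -32. Handle and eye stick out past the rim (which ends near x = -12), away from the robot: pinch across the handle at x = 5 to 30
- scoop_eye (a point): centre of the round eye at the end of the scoop's handle: hole 28 mm in diameter, ring 40 mm outside, 6 mm thick, the hole's axis along the scoop's z
- hook: fixed steel hook stand: base disc 110 mm wide, post 16 mm thick, 262 high. Origin: on the counter under the post. An 8 mm thick arm runs from the post to -x (roughly towards the robot), its centreline level at 250 mm height to x = -88, then turns up. An eye let down over the upturned end and let go slides onto the arm and the scoop swings down to hang
- hook_tip (a point): centre of the round top end of the upturned hook, at hook x = -100 mm, 285 mm above the counter; below it the bar is nearly upright, leaning 3 mm towards the post, down to the bend at x = -97 mm, height 259 mm
- dish: round dished steel plate on the trivet, 152 mm wide, rim 36 high, 220 g; inside a shallow cone (12 degrees, steeper at the rim) that keeps the ball in the middle. Origin: centre of the underside; x points to the spout (at the start roughly away from the robot), z up; an arched handle spans it along y, balance point about under the handle. Spout: 30 mm wide lip reaching 108 mm from the centre
- dish_grip (a point): centre of the dark wooden grip on top of the dish's arched handle, 98 mm above the dish's underside, straight over its middle: bar 12 mm thick (along the dish's x), 62 mm long (along y), 14 mm high; pinch it from above across its 12 mm
- dish_spout (a point): tip of the spout, 105 mm from the dish's middle along its x, 36 mm above its underside
- dish_rest (a point): where the nutmeg's centre is when it rests in the middle of the dish, 21 mm above the dish's underside
- nutmeg_center (a point): centre of the loose brown nutmeg, a ball 26 mm in diameter, 15 g
- trivet: fixed round wooden trivet, 124 mm in diameter, 10 mm thick, on which the dish starts in the middle. Origin: centre of its underside on the counter
- mortar: white ceramic mortar, loose, about 1.3 kg, 100 mm in diameter at the rim, mouth 84 mm wide, 80 mm high. Origin: centre of its underside on the counter
- dabba: closed round steel spice box, 176 mm in diameter, 78 mm high, on the counter at the right. Origin: centre of underside
- canister_c: closed aluminium canister, 84 mm in diameter, 104 mm high, on the counter beyond the work area. Origin: centre of underside
- tumbler: empty steel tumbler, 68 mm in diameter, 95 mm high, on the counter beyond the work area. Origin: centre of underside
- pestle: white ceramic pestle lying on the counter, 130 mm long, 34 mm thick. Origin: under its middle; x along it
- katori: small steel bowl, 90 mm in diameter, 40 mm high, on the counter at the left. Origin: centre of underside
Not all that is in view belongs to the job. What is shaped like the dish but orange or pink is not meant.

How it is judged (in metres and radians):
On the way, in this order (a step that is already met when the one before it is completed fails the run):
1. the scoop hangs by its eye on the hook, let go (x of scoop_eye in the frame of hook between -0.105 and -0.005 m and y of scoop_eye in the frame of hook between -0.02 and 0.02 m and z of scoop_eye in the frame of hook between 0.215 and 0.262 m and angle between scoop's own x axis and vertical below 0.45 rad and contact force between scoop and the fingers below 0.05 N), for 0.4 s.
2. the dish is lifted at least 3 cm and turned over its trivet (within 40 mm) so that the spout points at the mortar, the mortar's middle within 45 mm of the spout's line (horizontal distance between dish and trivet below 0.04 m and height (world z) of dish above 0.04 m and x of mortar in the frame of dish above 0.05 m and y of mortar in the frame of dish between -0.045 and 0.045 m), for 0.2 s.
At the end, for the whole second after the job is handed in: Scoop hanging free by its eye on the hook (within 26 deg). Dish gripped, still, level within 7 deg, clear of the mortar: spout tip within 32 mm of its axis, 25-115 mm over its rim, trivet behind within 45 mm of the spout line; nutmeg within 15 mm of the middle; mortar moved under 25 mm (all of step 1 and horizontal distance between dish_spout and mortar below 0.032 m and height (world z) of dish_spout between 0.105 and 0.195 m and y of trivet in the frame of dish between -0.045 and 0.045 m and x of trivet in the frame of dish below -0.03 m and angle between dish's own z axis and vertical below 0.13 rad and distance between nutmeg_center and dish_rest below 0.015 m and contact force between dish and the fingers above 1 N and contact force between dish and mortar below 0.05 N and linear speed of dish below 0.03 m/s and distance of mortar from where it was at the start of the episode below 0.025 m and angle between mortar's own z axis and vertical below 0.1 rad); the arm keeps its last pose, push and grip.
It fails at once if the nutmeg strays more than 28 mm from the middle of the dish (distance between nutmeg_center and dish_rest above 0.028 m).
It fails at once if the dish tilts more than 14 degrees (angle between dish's own z axis and vertical above 0.25 rad).
It fails at once if the mortar is pushed more than 25 mm or tipped (distance of mortar from where it was at the start of the episode above 0.025 m or angle between mortar's own z axis and vertical above 0.25 rad).
It fails at once if one of the other things on the counter is moved more than 25 mm (distance of any of dabba, canister_c, tumbler, pestle, katori from where it was at the start of the episode above 0.025 m).
It also fails if it takes over 61 s, if anything falls off the work surface, if the arm or the gripper's body presses on something with over 40 N, if the wrist force passes 120 N, or if a joint passes its speed limit or range.

ROBOT

A 6-joint arm with a two-finger parallel gripper is mounted at the origin on the work surface. World frame = base frame: x ahead of the robot, y to its left, z up, the work surface at z = 0. Lengths are in mm, angles in rad, forces in N, time in s.
With the tool pointing down it reaches from about 400 to 825 mm from the base axis. Payload 7 kg.
Tool frame: the origin (TCP) lies at the very end of the fingers, on their centre line; the grasp point (between the pads) lies 19 mm behind it; z points along the fingers, y is the direction in which the jaws open and shut (so a half turn about z gives the same grasp; the last joint's range is limited). The gripper opens to 88 mm and grips with 3 to 60 N. Pads are 19 mm wide; open, the fingers measure 130 mm over their backs; the gripper's body (78 mm by 193 mm) begins 47 mm behind the grasp point.
Start: joints at [-1.042, 0.359, 0.012, 0, -1.224, -0.288], TCP at [160.948, -655.508, 226.561] pointing down, gripper open.
Joint ranges: [-3.07, 3.07], [-1.43, 2.12], [-1.02, 1.25], [-3.03, 1.67], [-3.05, -0], [-3.03, 3.03]. Speed limits (rad/s): [2.39, 2.39, 3.01, 3.14, 3.14, 3.14].

INTERFACE

Orientations are given as a unit quaternion [x, y, z, w].
In Python, from plant import bot gives the robot as it stands. Calls block until the motion is done:
- bot.move_ptp(position, orientation): joint-space move of the TCP to a pose.
- bot.line_to(position, velocity=150, ori=None): straight line of the TCP; ori=None keeps the orientation; velocity is the mean speed in mm/s.
- bot.move_joints(angles): joint-space move.
- bot.move_gripper(opening, force=None): finger opening in mm; force is the grip in N (None keeps the last); returns when the fingers have stopped.
- bot.pause(seconds).
- bot.solve_ik(position, orientation): joint angles nearest the present ones, or None.
- bot.read_state(): the state.
- bot.camera(name): name is "side" or "top" or "wrist"; returns the picture (420x560x3 uint8, red, green, blue); there is no depth.
- bot.get_calibration(name): a dict with "fx", "fy", "cx", "cy" (pixels), "view" (4x4, takes a point from world to camera coordinates); the wrist camera has in their place "T_tool_cam" (4x4, takes a point from camera to tool coordinates, whose origin is the TCP and whose axes are the flange's). Camera axes: x right, y up, looking along -z (the intrinsics and any distortion apply to the point x, -y, -z); pixel columns grow to the right and rows downward; lengths in mm; the calibration is good to about 2 mm. A picture is of the moment at which its call begins: read the wrist's pose just before it. get_calibration takes no time and is no camera call.
A pose or a line that the arm cannot do raises bot.Unreachable and nothing moves.
- bot.close_job(): hands the job in, once; it reports no verdict.
The state is a dict: "t": time; "joint_pos": joint angles; "qvel": joint speeds; "tau": joint torques, N m; "tcp_pos": TCP position; "eef_rot": TCP orientation; "contact_force": force on the tool from outside, world axes, zero at the start; "moment": the same for the moment, N m; "width": finger opening in mm.
Only numpy, scipy, OpenCV 4.12 (cv2) and the standard library are available. Lean on these libraries where they do the work, as an engineer would, in place of code of your own. Each camera call takes 0.05 s, during which the arm holds its last target.

## Working session

There is one attempt and no reset: what is moved stays moved. The work goes in short steps, each a Python script; the robot and the scene stay as the last script left them, time stands still between calls to the robot, and variables do not carry over. Pictures are saved under pics/ and viewed, and the job is handed in when it is done.

```bash
ls; mkdir -p pics
python3 - <<'E'
from plant import bot
import cv2,numpy as np
np.set_printoptions(precision=4,suppress=True)
for n in ("side","top","wrist"):
    im=bot.camera(n); cv2.imwrite(f"pics/{n}0.png",im[:,:,::-1])
    c=bot.get_calibration(n); print(n,c)
print(bot.read_state())
E
```

```text
pics
side {'fx': 507.6876515772582, 'fy': 507.6876515772582, 'cx': 281.0197380505976, 'cy': 208.8466567081169, 'view': array([[    0.9757,    -0.2184,     0.02  ,  -468.7081],
       [    0.113 ,     0.5788,     0.8076,  -187.7114],
       [   -0.1879,    -0.7857,     0.5893, -1723.967 ],
       [    0.    ,     0.    ,     0.    ,     1.    ]])}
top {'fx': 458.0071016479224, 'fy': 458.0071016479224, 'cx': 286.8129410127605, 'cy': 212.59607885330098, 'view': array([[    0.0073,    -1.    ,     0.0031,   -30.7076],
       [    0.9884,     0.0077,     0.1518,  -494.8415],
       [   -0.1518,     0.002 ,     0.9884, -1511.2697],
       [    0.    ,     0.    ,     0.    ,     1.    ]])}
wrist {'fx': 302.67847811480686, 'fy': 302.67847811480686, 'cx': 276.0731959923357, 'cy': 212.27806331308255, 'T_tool_cam': array([[  -0.0002,    0.9682,    0.2501,   66.1736],
       [   1.    ,   -0.    ,    0.0008,    0.987 ],
       [   0.0008,    0.2501,   -0.9682, -158.1799],
       [   0.    ,    0.    ,    0.    ,    1.    ]])}
{'t': 0.15, 'joint_pos': array([-1.0419,  0.3592,  0.0113, -0.0002, -1.2241, -0.2881]), 'qvel': array([-0.0007, -0.0027,  0.0033,  0.0008, -0.0012, -0.0017]), 'tau': array([ -0.0009, -58.3274,  29.3292,   7.0012,   0.0088,  -0.0001]), 'tcp_pos': array([ 160.8433, -655.178 ,  225.855 ]), 'eef_rot': array([-0.1201,  0.9928,  0.0006, -0.0002]), 'contact_force': array([ 0.2236, -0.5376,  0.0658]), 'moment': array([ 0.0187,  0.0404, -0.0372]), 'width': 87.61116598349578}
```

View pics/side0.png

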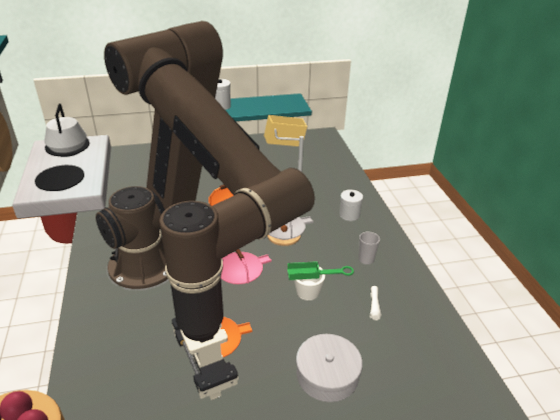

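View pics/top0.png

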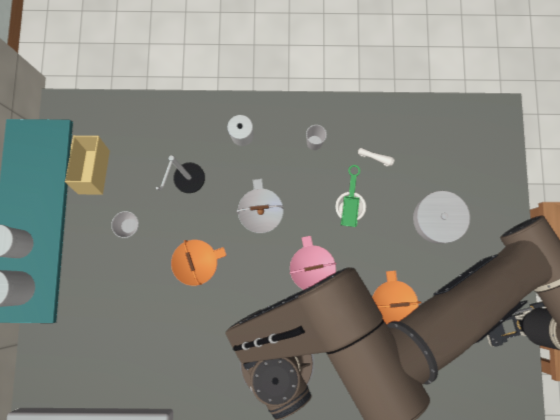

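View pics/wrist0.png

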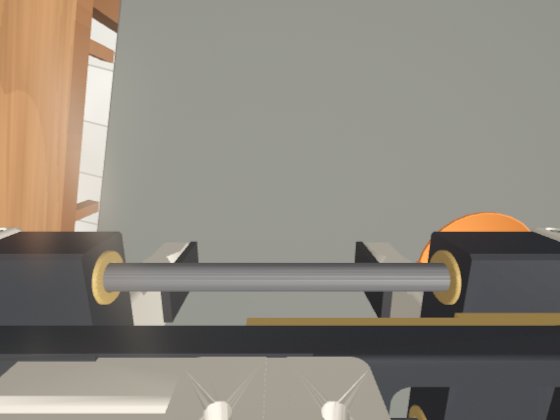

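Choices for the dish in the top view: the steel one at (260,210), against orange (194,262) and (396,303) and pink (312,268); the steel one it is. The only green scoop is at (351,200). The hook has its base at (189,178) and its arm runs (171,157)→(157,188). Close crops next.

```bash
cat > h.py <<'E'
import cv2,numpy as np
from plant import bot
np.set_printoptions(precision=3,suppress=True)
def cam(n): 
    c=bot.get_calibration(n); V=c["view"]; return c,V
def ray(n,u,v):
    c,V=cam(n); R=V[:3,:3]; C=-R.T@V[:3,3]
    d=np.array([(u-c["cx"])/c["fx"],-(v-c["cy"])/c["fy"],-1.0]); return C,R.T@d
def onz(n,u,v,z):
    C,d=ray(n,u,v); return C+d*(z-C[2])/d[2]
def proj(n,p):
    c,V=cam(n); q=V[:3,:3]@np.asarray(p,float)+V[:3,3]
    return np.array([c["cx"]+c["fx"]*q[0]/-q[2], c["cy"]-c["fy"]*q[1]/-q[2]])
def tri(a,b): # a=(name,u,v)
    C1,d1=ray(*a);C2,d2=ray(*b);d1/=np.linalg.norm(d1);d2/=np.linalg.norm(d2)
    A=np.stack([d1,-d2],1);s=np.linalg.lstsq(A,C2-C1,rcond=None)[0]
    p,q=C1+s[0]*d1,C2+s[1]*d2
    return (p+q)/2,np.linalg.norm(p-q)
def crop(im,x0,y0,x1,y1,k,name):
    cv2.imwrite(name,cv2.resize(im[y0:y1,x0:x1,::-1],None,fx=k,fy=k,interpolation=cv2.INTER_CUBIC))
def load(f): return np.ascontiguousarray(cv2.imread(f)[:,:,::-1])
E
python3 - <<'E'
from h import *
t=load("pics/top0.png"); s=load("pics/side0.png")
crop(t,140,140,300,250,5,"pics/t_a.png"); crop(t,300,140,420,230,6,"pics/t_b.png")
crop(s,255,110,365,240,4.5,"pics/s_a.png"); crop(s,270,220,390,310,6,"pics/s_b.png")
for n in("top","side"): print(ray(n,280,210)[0])
E
```

```text
[ 259.86   -23.915 1568.964]
[  154.49  -1348.265  1176.988]
```

View pics/t_a.png

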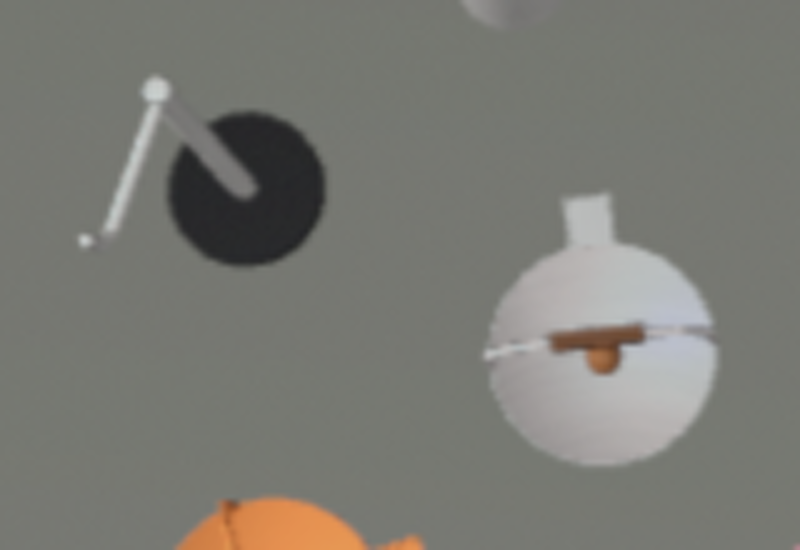

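View pics/t_b.png

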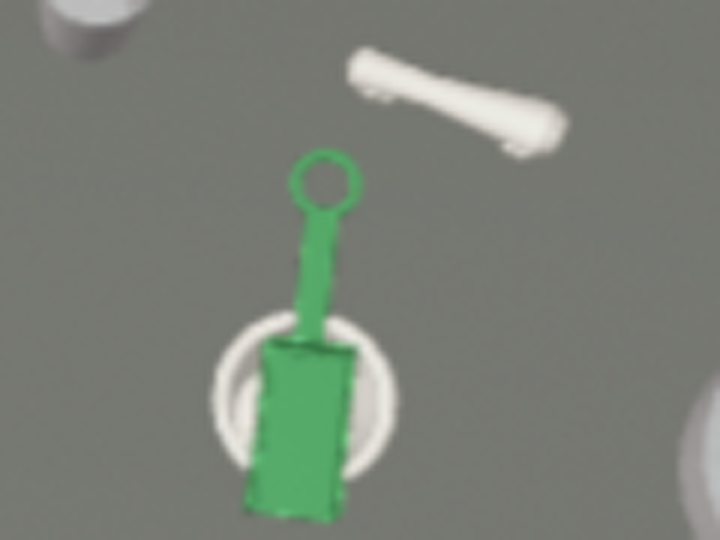

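View pics/s_a.png

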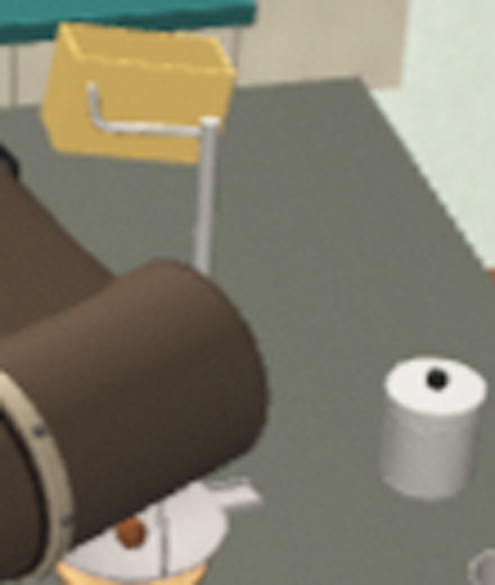

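View pics/s_b.png

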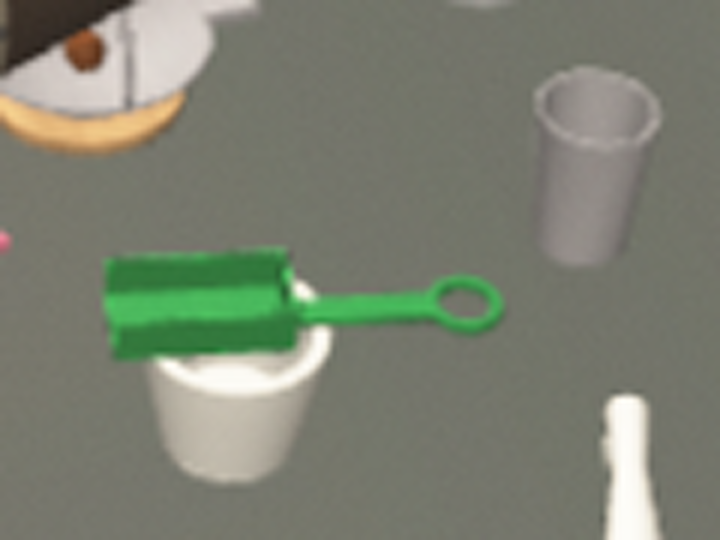

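Top: the dish's grip is near (259,207), the nutmeg (260.5,212), the hook tip (157.2,188.2), the scoop eye (354.3,170.7). Side: hook tip (275.4,129.1), scoop eye (347,271). Now turning these into positions.

```bash
cat > m.py <<'E'
from h import *
t=load("pics/top0.png"); s=load("pics/side0.png")
A=lambda x,y:(140+(x+.5)/5-.5,140+(y+.5)/5-.5)
B=lambda x,y:(300+(x+.5)/6-.5,140+(y+.5)/6-.5)
SA=lambda x,y:(255+(x+.5)/4.5-.5,110+(y+.5)/4.5-.5)
SB=lambda x,y:(270+(x+.5)/6-.5,220+(y+.5)/6-.5)
print("base",onz("top",*A(247,189),8)); print("posttop",onz("top",*A(156,90),262)); print("tip",onz("top",*A(86,241),285))
print("tip tri",tri(("top",*A(86,241)),("side",*SA(92,86)))," post tri",tri(("top",*A(156,90)),("side",*SA(209,121))))
# green
h=cv2.cvtColor(t,cv2.COLOR_RGB2HSV); m=cv2.inRange(h,(50,90,40),(75,255,255))
m[:140]=0;m[230:]=0;m[:,:300]=0;m[:,420:]=0
cs,hi=cv2.findContours(m,cv2.RETR_CCOMP,cv2.CHAIN_APPROX_NONE)
for c,hh in zip(cs,hi[0]):
    if cv2.contourArea(c)>20: print("green",cv2.contourArea(c),cv2.boundingRect(c),hh[3],cv2.minEnclosingCircle(c))
e=onz("top",*B(326,184),83); print("eye",e,"tri",tri(("top",*B(326,184)),("side",*SB(465,303))))
a=onz("top",*B(309,345),83); b=onz("top",*B(321,215),86); print("handle",a,b,np.degrees(np.arctan2(*(b-a)[1::-1])), np.degrees(np.arctan2(*(e-a)[1::-1])))
for q in [(246,511),(341,520),(265,343),(357,348)]: print("trough corner",onz("top",*B(*q),106))
# mortar rim
for q in[(212,400),(398,400),(305,310)]: print("rim",onz("top",*B(*q),80))
# dish
print("grip",onz("top",*A(597,337),115),"tri top nutmeg",onz("top",*A(603,360),31))
g1=onz("top",*A(550,343),115);g2=onz("top",*A(645,332),115);print("gripends",g1,g2,np.linalg.norm(g1-g2),np.degrees(np.arctan2(*(g1-g2)[1::-1])))
print("spout",onz("top",*A(586,196),46))
for q in[(489,355),(717,355),(603,467),(603,241)]: print("dishrim",onz("top",*A(*q),46))
E
python3 m.py
```

```text
base [621.159 314.913   8.   ]
posttop [621.5   315.592 262.   ]
tip [525.893 345.524 285.   ]
tip tri (array([526.933, 344.696, 287.443]), np.float64(3.0564121795494654))  post tri (array([623.062, 315.981, 260.162]), np.float64(2.054212797429606))
green 574.0 (341, 165, 19, 62) -1 ((352.2219543457031, 195.44625854492188), 30.679868698120117)
green 63.0 (349, 166, 11, 10) 0 ((354.0, 170.0), 5.099119663238525)
eye [ 632.571 -249.401   83.   ] tri (array([ 634.182, -249.655,   83.541]), np.float64(3.4323886275199427))
handle [ 541.572 -238.682   83.   ] [ 614.196 -245.915   86.   ] -5.688049625794193 -6.7181976034043664
trough corner [ 446.338 -200.264  106.   ]
trough corner [ 441.864 -251.189  106.   ]
trough corner [ 538.126 -211.528  106.   ]
trough corner [ 535.764 -261.342  106.   ]
rim [ 510.979 -185.356   80.   ]
rim [ 511.776 -287.623   80.   ]
rim [ 561.789 -237.181   80.   ]
grip [500.725  62.775 115.   ] tri top nutmeg [498.83   63.445  31.   ]
gripends [496.578  92.931 115.   ] [504.227  31.938 115.   ] 61.47137858791801 97.14812522211409
spout [609.333  75.975  46.   ]
dishrim [499.31  139.361  46.   ]
dishrim [500.502 -14.089  46.   ]
dishrim [424.152  61.429  46.   ]
dishrim [578.19   63.908  46.   ]
```

The measurements agree with each other:
- The hook arm comes out 100 mm long (100 given), with the hook's x axis at −17.1°.
- The scoop's yaw is −6.5°, which puts the mortar's rim end at scoop x = −12, as stated.
- The grip bar measures 61.5 mm (62 given), and the dish diameter 153 mm (152 given).

Next I grasp the scoop.

```bash
cat >> h.py <<'E'
def down(a): # tool down, tool x at angle a deg
    a=np.radians(a)/2; return [float(np.cos(a)),float(np.sin(a)),0.,0.]
def u2(a): a=np.radians(a); return np.array([np.cos(a),np.sin(a)])
TIP=np.array([526.4,345.0]); HY=-17.1; MORTAR=np.array([511.5,-236.5]); DISH=np.array([500.5,62.8])
E
python3 - <<'E'
from h import *
q=down(173.5); p=[588.3,-244.3]
for P,o in [((*p,220),q),((*p,64),q),((*p,300),q),((*(TIP-45*u2(HY)),300),down(180+HY)),((*DISH,150),down(187.1)),((*DISH,150),down(7.1)),((507.6,-131.6,200),down(92.1)),((507.6,-131.6,200),down(-87.9))]:
    print(P,bot.solve_ik(list(map(float,P)),o))
bot.move_gripper(60)
bot.move_ptp([*p,200.],q); bot.line_to([*p,64.],120)
st=bot.read_state(); print(st["t"],st["tcp_pos"],st["contact_force"])
im=bot.camera("wrist"); cv2.imwrite("pics/w1.png",im[:,:,::-1])
im=bot.camera("side"); crop(im,220,180,420,330,4,"pics/s1.png")
E
```

```text
(588.3, -244.3, 220) [-0.088  0.301 -0.087  0.    -1.183 -1.596]
(588.3, -244.3, 64) [-0.088  0.438 -0.27   0.    -0.863 -1.596]
(588.3, -244.3, 300) [-0.088  0.261  0.039  0.    -1.349 -1.596]
(np.float64(483.38931433407515), np.float64(358.2318146354537), 300) [ 0.962  0.201 -0.039  0.    -1.331 -2.831]
(np.float64(500.5), np.float64(62.8), 150) [ 0.515  0.145 -0.466  0.    -0.96  -1.962]
(np.float64(500.5), np.float64(62.8), 150) [ 0.515  0.145 -0.466  0.    -0.96   1.18 ]
(507.6, -131.6, 200) None
(507.6, -131.6, 200) [ 0.121  0.131 -0.357  0.    -1.083 -0.084]
4.2583 [ 588.899 -244.412   64.83 ] [ 0.339  0.306 -0.742]
```

View pics/w1.png

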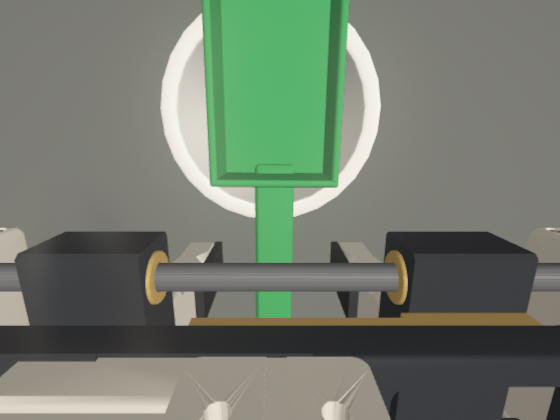

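View pics/s1.png

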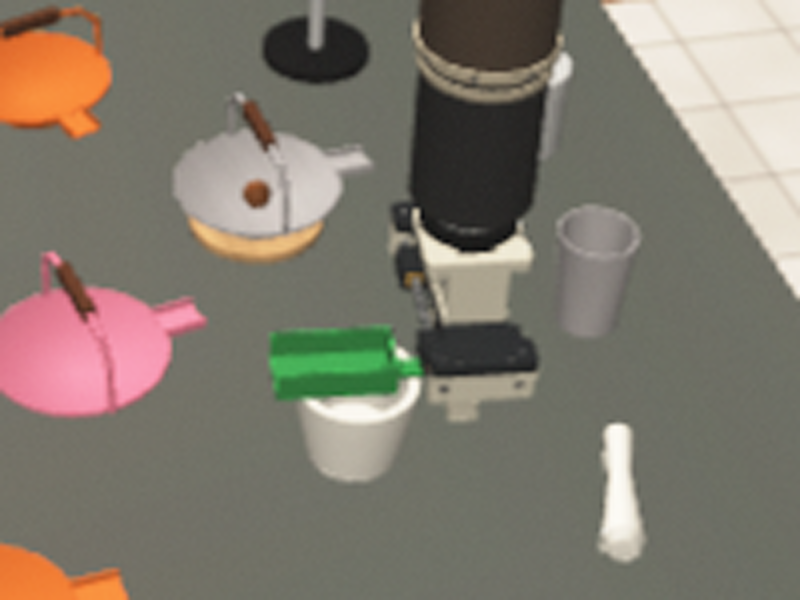

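The handle lies centred between the open fingers (wrist column 275), clear of the rim. Closing and lifting.

Run:
```python
from h import *
bot.move_gripper(10,40)
st=bot.read_state(); print(st["t"],st["width"],st["tcp_pos"])
p=st["tcp_pos"]
bot.line_to([588.3,-244.3,110.],80); bot.line_to([588.3,-244.3,320.],220)
st=bot.read_state(); print(st["t"],st["width"],st["tcp_pos"],st["contact_force"])
im=bot.camera("wrist"); cv2.imwrite("pics/w2.png",im[:,:,::-1])
im=bot.camera("side"); cv2.imwrite("pics/s2.png",im[:,:,::-1]);crop(im,220,90,420,240,4,"pics/s2c.png")
```

```text
5.125 17.324416012243013 [ 588.282 -244.285   63.977]
6.9583 17.25724355556689 [ 587.699 -244.011  318.285] [ 0.118  0.028 -0.584]
```

View pics/w2.png

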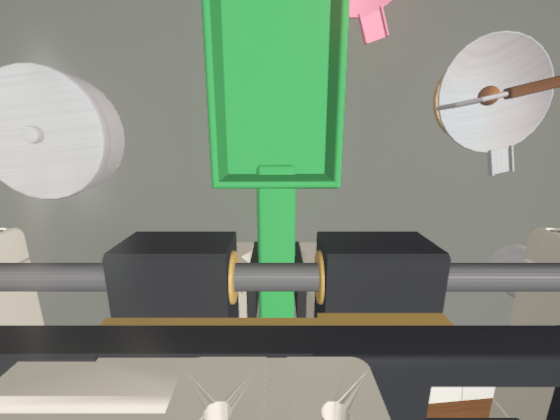

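View pics/s2c.png

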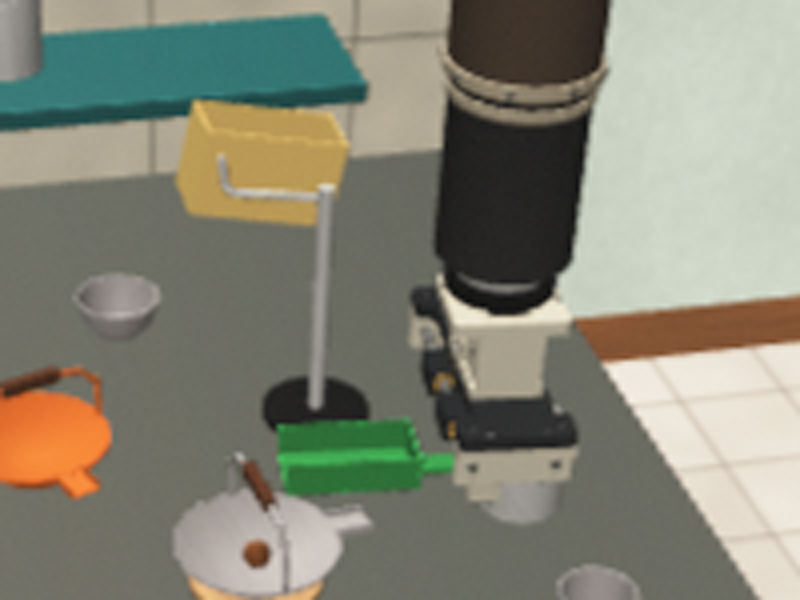

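Held level: the trough edge is at wrist row 186, as it was before the lift. Moving it over the hook.

Run:
```python
from h import *
g=TIP+1*u2(HY)-45*u2(HY)
bot.move_ptp([*g,320.],down(180+HY)); bot.pause(0.3)
st=bot.read_state(); print(st["t"],st["width"],st["tcp_pos"],g,st["eef_rot"],st["joint_pos"])
im=bot.camera("top"); cv2.imwrite("pics/t3.png",im[:,:,::-1]);crop(im,110,120,230,220,6,"pics/t3c.png")
im=bot.camera("side"); cv2.imwrite("pics/s3.png",im[:,:,::-1]);crop(im,220,60,340,180,5,"pics/s3c.png")
im=bot.camera("wrist"); cv2.imwrite("pics/w3.png",im[:,:,::-1])
```

```text
9.5417 17.472798060585937 [484.621 357.599 319.992] [484.345 357.938] [0.149 0.989 0.    0.   ] [ 0.96   0.195 -0.003  0.    -1.373 -2.83 ]
```

View pics/t3c.png

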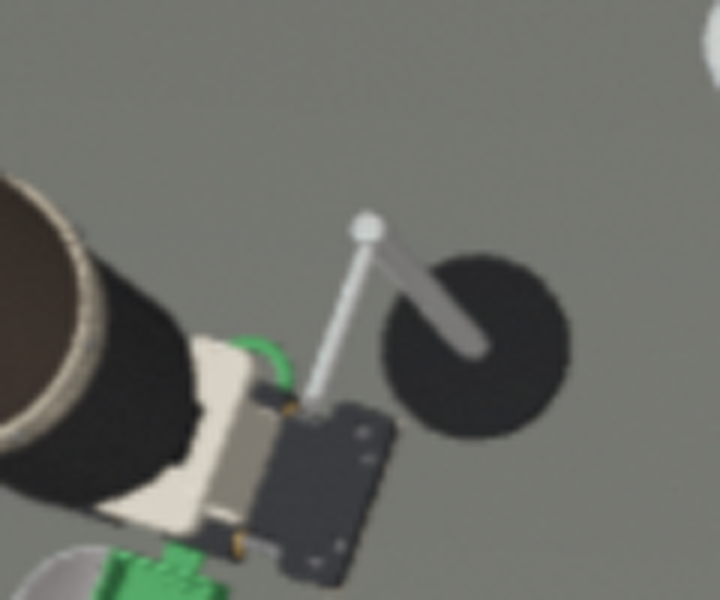

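View pics/s3c.png

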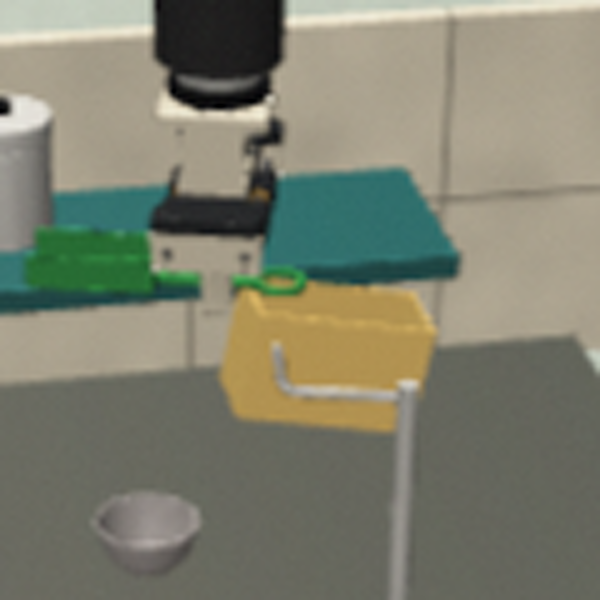

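View pics/w3.png

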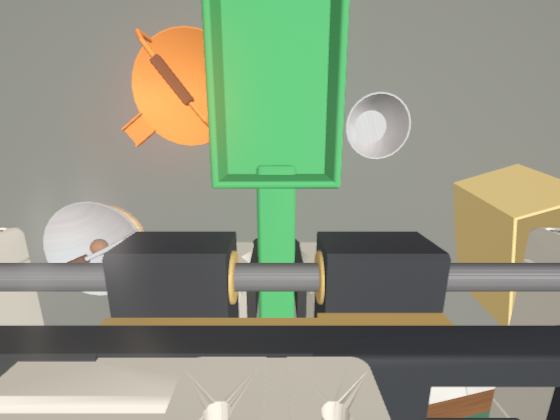

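Side: the eye is at about (275,116), the tip at (275.5,129.3). In the top view the ring's upper and right arc shows beside the gripper. I check both against the expected eye position.

Run:
```python
from h import *
C=np.array([*(np.array([484.621,357.599])+45*u2(HY)),339.])
print("expected eye",C)
print("side proj",proj("side",C), "tip proj", proj("side",[*TIP,285]),"meas tip side",275.2,129.1)
s=load("pics/s3.png");h=cv2.cvtColor(s,cv2.COLOR_RGB2HSV);m=cv2.inRange(h,(50,90,40),(75,255,255));m[:,:262]=0
ys,xs=np.nonzero(m);k=xs>266;print("ring side bbox",xs.max(),ys[k].min(),ys[k].max())
ph=np.linspace(0,2*np.pi,73)
ring=[C+[20*np.cos(a),20*np.sin(a),0] for a in ph]
P=np.array([proj("side",r) for r in ring]);print("exp side max col",P[:,0].max(),P[:,1].min(),P[:,1].max())
P=np.array([proj("top",r) for r in ring]);print("exp top max col,min row",P[:,0].max(),P[:,1].min())
t=load("pics/t3.png");h=cv2.cvtColor(t,cv2.COLOR_RGB2HSV);m=cv2.inRange(h,(50,90,40),(75,255,255));m[190:]=0
ys,xs=np.nonzero(m);print("meas top",xs.max(),ys.min())
```

```text
expected eye [527.632 344.367 339.   ]
side proj [275.034 116.37 ] tip proj [274.496 129.347] meas tip side 275.2 129.1
ring side bbox 559 0 304
exp side max col 280.3898566076439 114.01651592540787 118.76357224120537
exp top max col,min row 159.0919375784335 176.01532940338296
meas top 158 176
```

Agreement within about 2 mm, against roughly 10 mm of clearance. Lowering.

Run:
```python
from h import *
g=TIP+1*u2(HY)-45*u2(HY)
bot.line_to([*g,280.],120); st=bot.read_state(); print(st["contact_force"],st["moment"])
bot.line_to([*g,250.],60); bot.pause(.2)
st=bot.read_state(); print(st["t"],st["width"],st["tcp_pos"],st["contact_force"],st["moment"])
im=bot.camera("side"); cv2.imwrite("pics/s4.png",im[:,:,::-1]);crop(im,220,60,340,180,5,"pics/s4c.png")
```

```text
[ 0.309 -0.589 -0.233] [ 0.029 -0.062  0.045]
11.025 17.11951076418682 [484.51  358.104 250.4  ] [-0.536  0.728 -0.617] [-0.095 -0.091  0.004]
```

View pics/s4c.png

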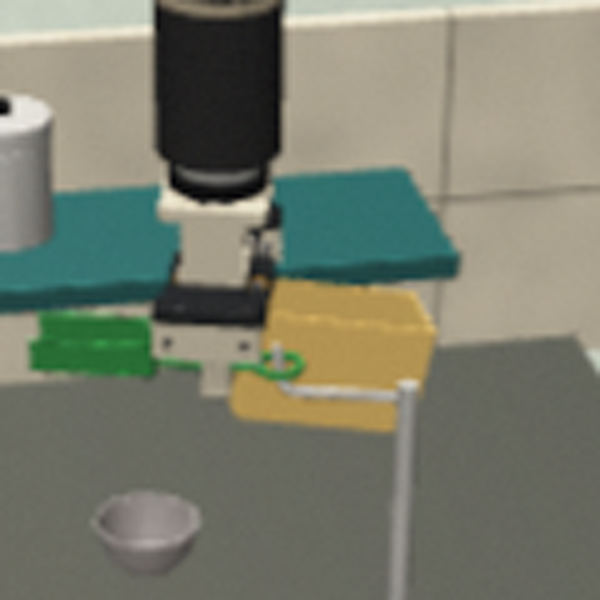

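The hook's end sticks up through the ring. Releasing.

Run:
```python
from h import *
bot.move_gripper(60); bot.pause(.8)
im=bot.camera("side"); cv2.imwrite("pics/s5.png",im[:,:,::-1]);crop(im,220,80,340,200,5,"pics/s5c.png")
im=bot.camera("wrist"); cv2.imwrite("pics/w5.png",im[:,:,::-1])
st=bot.read_state(); print(st["t"],st["width"],st["contact_force"])
```

```text
12.8583 59.782970427596794 [-0.366  0.758 -0.051]
```

View pics/s5c.png

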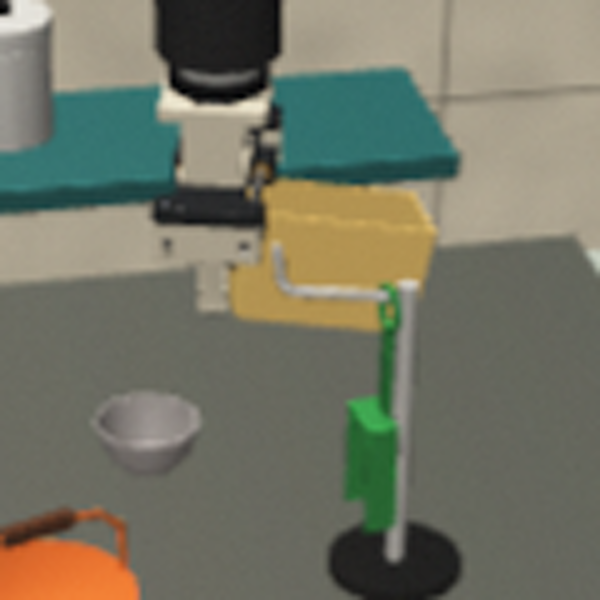

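View pics/w5.png

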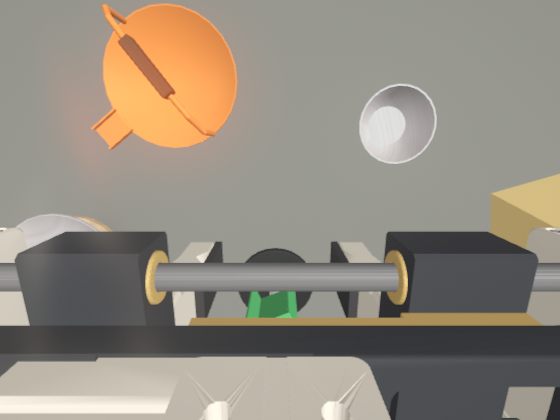

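The scoop hangs upright on the arm right next to the post: eye at side (298,141), trough hanging straight down. Now the dish. Tool y goes along the dish's x, so tool x is at −82.9°. I approach and check above it.

Run:
```python
from h import *
g=TIP-44*u2(HY)
bot.line_to([*g,340.],200)
a=down(-82.9)
print(bot.solve_ik([*DISH,200.],a),bot.solve_ik([*DISH,89.],a))
bot.move_ptp([*DISH,300.],a)
bot.move_ptp([*DISH,170.],a); bot.pause(.2)
st=bot.read_state(); print(st["t"],st["tcp_pos"],st["eef_rot"],st["joint_pos"])
im=bot.camera("side"); cv2.imwrite("pics/s6.png",im[:,:,::-1]);crop(im,220,120,380,240,5,"pics/s6c.png")
im=bot.camera("wrist"); cv2.imwrite("pics/w6.png",im[:,:,::-1])
im=bot.camera("top"); cv2.imwrite("pics/t6.png",im[:,:,::-1])
```

```text
[ 0.515  0.097 -0.396  0.    -1.077 -0.391] [ 0.515  0.218 -0.541  0.    -0.812 -0.391]
16.3333 [501.808  63.435 171.982] [ 0.75  -0.662  0.001 -0.002] [ 0.515  0.123 -0.437  0.    -1.008 -0.391]
```

View pics/s6c.png

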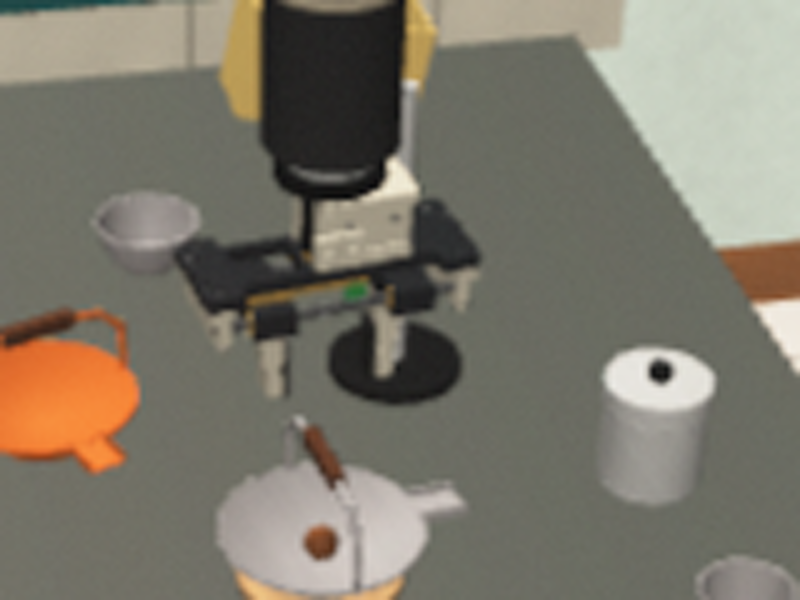

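View pics/w6.png

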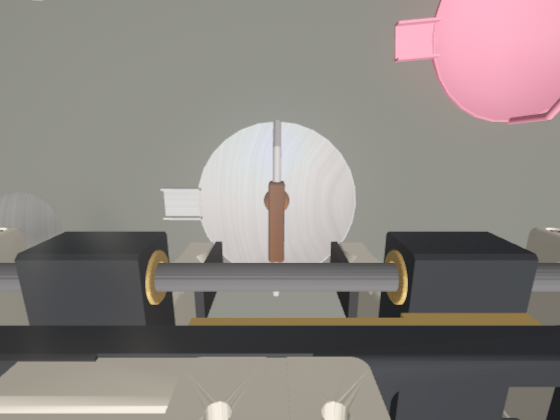

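The grip bar is vertical in the wrist picture at column 276–277, centred between the fingers, with the nutmeg behind it at (277,200). Descending, gripping, and a small lift to check.

Run:
```python
from h import *
bot.line_to([*DISH,89.],80)
st=bot.read_state(); print(st["t"],st["tcp_pos"],st["contact_force"])
im=bot.camera("wrist"); cv2.imwrite("pics/w7.png",im[:,:,::-1])
bot.move_gripper(30); bot.move_gripper(6,50); bot.pause(.2)
st=bot.read_state(); print(st["t"],st["width"],st["tcp_pos"],st["contact_force"])
bot.line_to([*DISH,99.],30); bot.pause(.2)
st=bot.read_state(); print(st["t"],st["width"],st["tcp_pos"],st["contact_force"],st["moment"])
im=bot.camera("side"); cv2.imwrite("pics/s8.png",im[:,:,::-1]);crop(im,220,150,360,255,5.7,"pics/s8c.png")
im=bot.camera("wrist"); cv2.imwrite("pics/w8.png",im[:,:,::-1])
```

```text
17.65 [500.87   62.954  89.472] [0.379 0.087 0.332]
19.0833 11.525579981488509 [500.355  62.748  88.873] [ 0.055 -0.534 -0.744]
19.7667 11.593644115820645 [500.355  62.739  98.854] [-0.044  0.054 -1.904] [ 0.009  0.155 -0.018]
```

View pics/s8c.png

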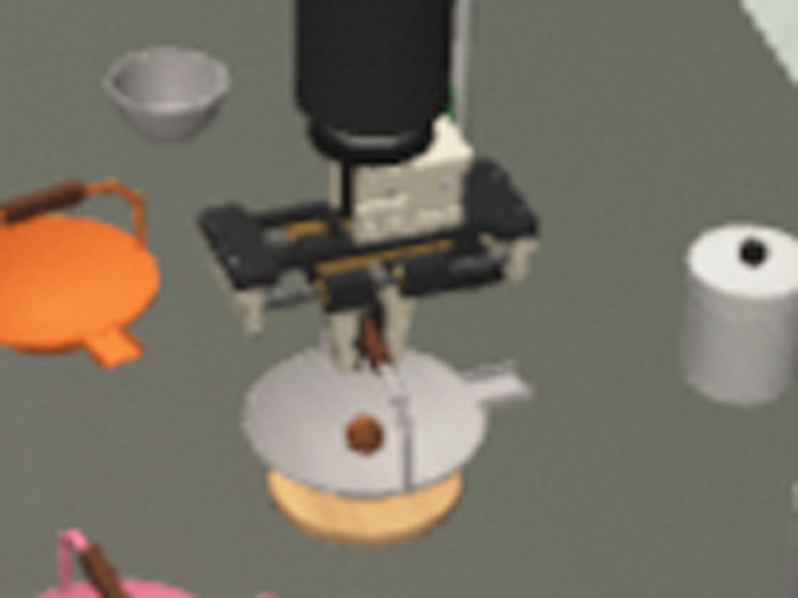

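View pics/w8.png

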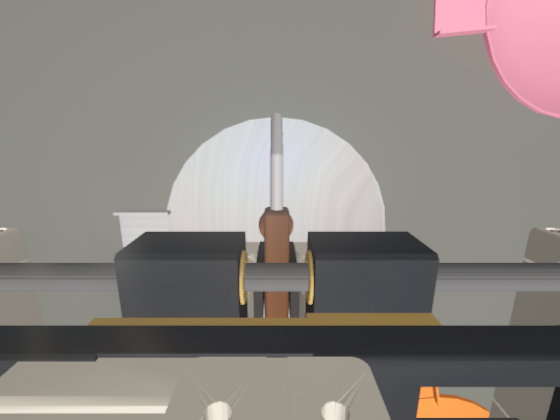

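The dish is lifted 1 cm, level, with the nutmeg in the middle, and the load is about 2 N. Lifting on, then turning in small steps.

Run:
```python
from h import *
bot.line_to([*DISH,188.],70); bot.pause(.2)
for k in range(1,7):
    bot.move_ptp([*DISH,188.],down(-82.9-95*k/6))
bot.pause(.4)
st=bot.read_state(); print(st["t"],st["width"],st["tcp_pos"],st["joint_pos"],st["contact_force"])
im=bot.camera("side"); cv2.imwrite("pics/s9.png",im[:,:,::-1]);crop(im,200,140,380,275,4.4,"pics/s9c.png")
im=bot.camera("top"); cv2.imwrite("pics/t9.png",im[:,:,::-1]);crop(im,140,130,420,300,2.8,"pics/t9c.png")
im=bot.camera("wrist"); cv2.imwrite("pics/w9.png",im[:,:,::-1])
```

```text
24.0917 11.182690080072879 [500.488  62.794 187.987] [ 0.515  0.107 -0.414 -0.    -1.049 -2.048] [-0.067 -0.038 -0.544]
```

View pics/s9c.png

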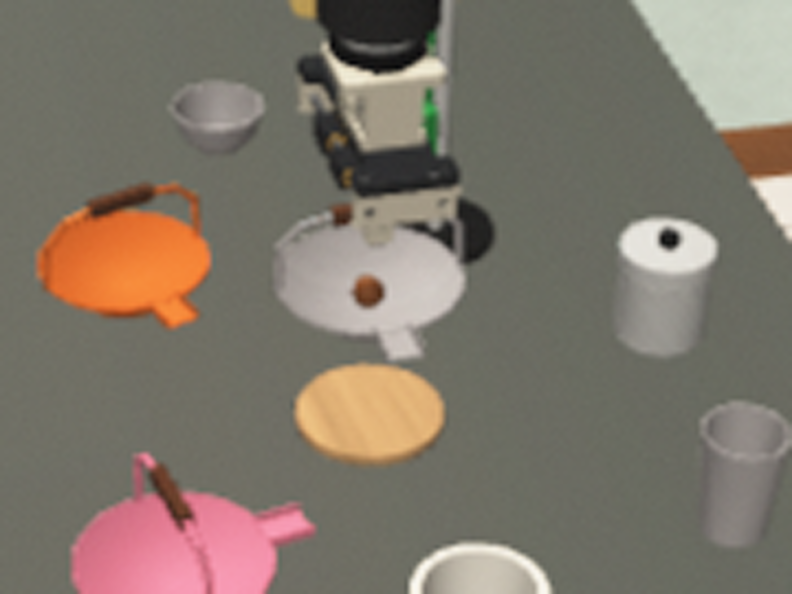

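View pics/t9c.png

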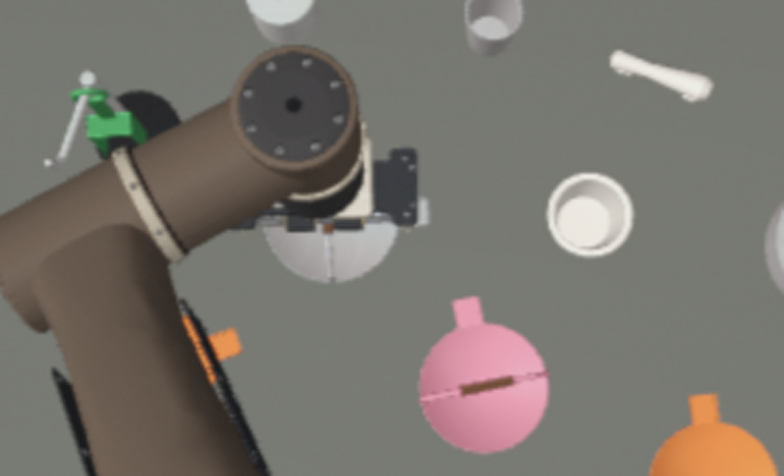

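View pics/w9.png

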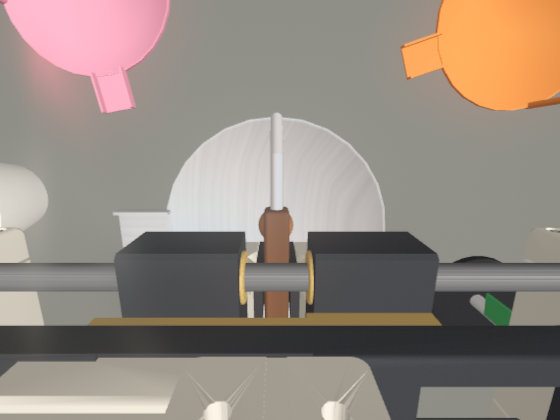

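The dish is turned, level, with the nutmeg in the middle, and it points at the mortar at top (351,207). The bare rim is visible now, so I re-measure the mortar and the trivet.

Run:
```python
from h import *
t=load("pics/t9.png");h=cv2.cvtColor(t,cv2.COLOR_RGB2HSV)
m=cv2.inRange(h,(0,0,150),(180,60,255));m[:185]=0;m[230:]=0;m[:,:325]=0;m[:,380:]=0
c=max(cv2.findContours(m,cv2.RETR_EXTERNAL,cv2.CHAIN_APPROX_NONE)[0],key=cv2.contourArea)
pts=np.array([onz("top",*p[0],80)[:2] for p in c],np.float32);print("rim circle",cv2.minEnclosingCircle(pts))
s=load("pics/s9.png");h=cv2.cvtColor(s,cv2.COLOR_RGB2HSV)
m=cv2.inRange(h,(8,70,120),(25,200,255));m[:220]=0;m[:,:255]=0;m[:,310:]=0;m[252:]=0
c=max(cv2.findContours(m,cv2.RETR_EXTERNAL,cv2.CHAIN_APPROX_NONE)[0],key=cv2.contourArea);print(cv2.boundingRect(c))
pts=np.array([onz("side",*p[0],10)[:2] for p in c],np.float32);print("trivet",cv2.minEnclosingCircle(pts))
```

```text
rim circle ((510.5531005859375, -236.31643676757812), 52.085079193115234)
(267, 222, 34, 24)
trivet ((502.2098388671875, 57.37474822998047), 68.17757415771484)
```

The mortar is unchanged at (510.6,−236.3), well within 25 mm. Carrying straight across.

Run:
```python
from h import *
q=down(-177.9); M=np.array([511.,-236.4])
g=M-105*u2(-87.9); print(g)
bot.line_to([*g,188.],70,); bot.pause(.5)
st=bot.read_state(); print(st["t"],st["width"],st["tcp_pos"],st["eef_rot"],q,st["contact_force"])
im=bot.camera("side"); cv2.imwrite("pics/s10.png",im[:,:,::-1]);crop(im,220,120,400,310,3.1,"pics/s10c.png")
im=bot.camera("top"); cv2.imwrite("pics/t10.png",im[:,:,::-1]);crop(im,240,130,420,265,4.4,"pics/t10c.png")
im=bot.camera("wrist"); cv2.imwrite("pics/w10.png",im[:,:,::-1])
S=np.array([*(st["tcp_pos"][:2]+105*u2(-87.9)),st["tcp_pos"][2]+19-98+36]); print("spout exp",S,proj("side",S),proj("top",S),"mortar",proj("top",[*M,80]))
```

```text
[ 507.152 -131.471]
27.6667 11.387690692241318 [ 507.121 -131.462  187.984] [-0.018  1.     0.    -0.   ] [0.018324931396102827, -0.9998320843468308, 0.0, 0.0] [-0.394  0.153 -2.338]
spout exp [ 510.969 -236.391  144.984] [308.668 257.921] [353.279 202.971] mortar [350.393 206.363]
```

View pics/s10c.png

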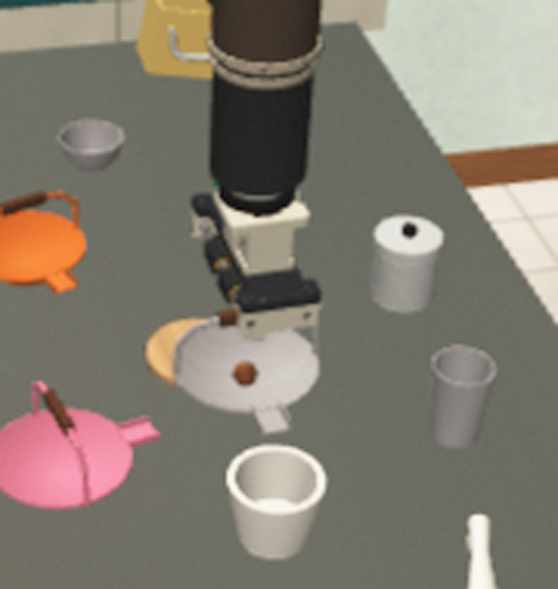

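View pics/t10c.png

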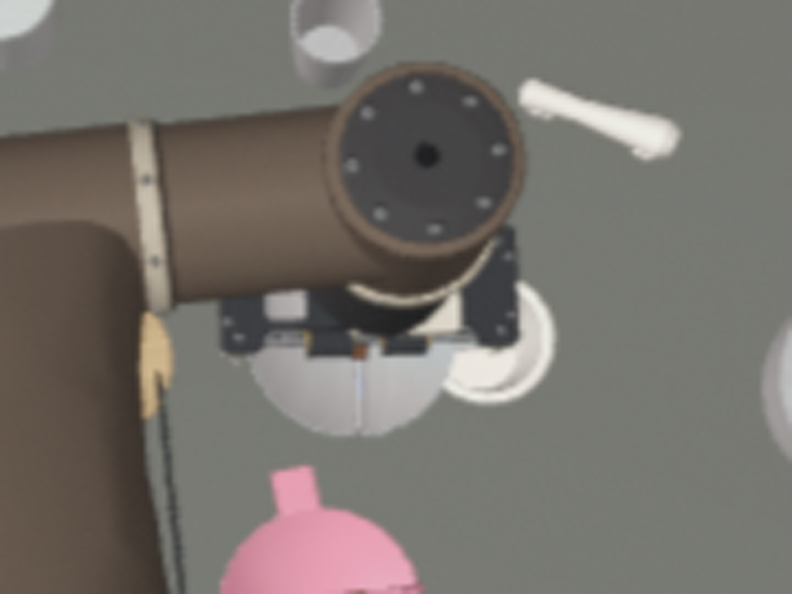

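View pics/s10.png

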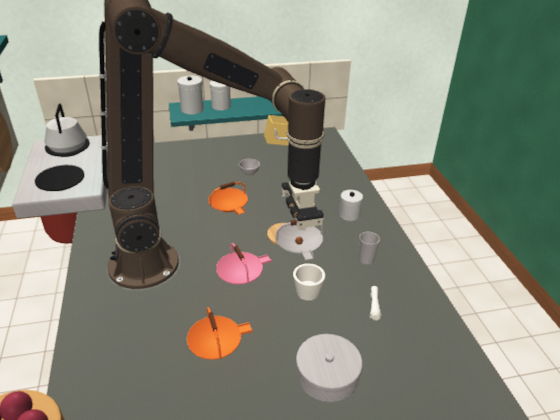

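Run:
```python
from h import *
s=load("pics/s10.png");h=cv2.cvtColor(s,cv2.COLOR_RGB2HSV)
m=cv2.inRange(h,(2,110,40),(14,255,190));m[:232]=0;m[250:]=0;m[:,:290]=0;m[:,310:]=0
c=max(cv2.findContours(m,cv2.RETR_EXTERNAL,cv2.CHAIN_APPROX_NONE)[0],key=cv2.contourArea)
(u,v),r=cv2.minEnclosingCircle(c);print("nutmeg",u,v,r,"expected",proj("side",[507.1,-131.5,130]),onz("side",u,v,130))
im=bot.camera("wrist"); cv2.imwrite("pics/w11.png",im[:,:,::-1])
st=bot.read_state();print(st["t"],st["width"],st["tcp_pos"])
```

```text
nutmeg 298.5 240.0 3.3542017936706543 expected [298.786 240.294] [ 506.558 -129.879  130.   ]
27.8667 11.392676828389021 [ 507.175 -131.495  187.996]
```

View pics/w11.png

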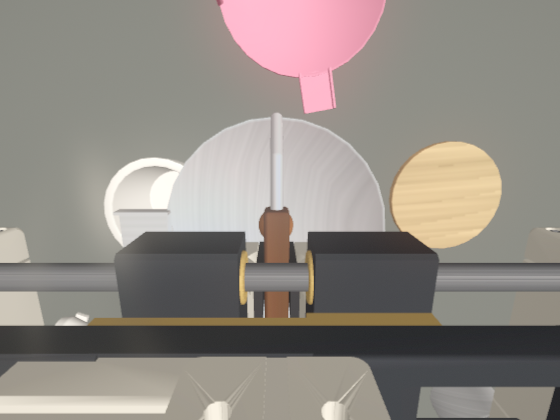

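The spout lip (wrist (145,215)) lies over the mortar's mouth, the trivet is behind it, and the nutmeg is within about 2 mm of the middle. Handing in.

```bash
python3 -c "
from plant import bot
print(bot.close_job())"
```

```text
the job is handed in; nothing more can be done
None
```

The job is handed in at about 28 s of the 61 s allowed; it reports no verdict.

- **Scoop:** I took it off the mortar, let its eye down over the hook's upturned end and released it. It slid along the arm to the post and hung upright. It was last seen there in the top view after the dish had been turned. At the final pose the arm hid it from the cameras, so I could not check it again.
- **Dish:** I lifted it by its grip, turned it 95° over the trivet and carried it straight across.
- **Spout:** From the gripper's pose the tip is within 1 mm of the mortar's axis and at 145 mm height, about 65 mm above the rim. In the side picture it appeared where that pose predicts.
- **Nutmeg:** It measured within about 2 mm of the middle.
- **Mortar:** It was within about 1 mm of its first measurement after the scoop came off and the dish was turned. In the final pictures it stands upright, with the spout clear above it.

No check failed. One measurement disagreed: the bare trivet came out about 5 mm off in y and too large, because its side wall was included in the mask. That is well inside the 45 mm tolerance.

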